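Walk a plaster mould round to the fence

TASK

The heavy plaster press mould stands askew on the plywood board. With the fingertips only, walk it round by pushing its corners in turn, first a corner at the end nearer the robot, then one at the end nearer the dark wooden fence, and so on, staying within a hand's breadth of its spot and clear of the fence, until one of its long sides (either one) faces the fence. Then slide it up until that side is flat against the fence with the middle of the mould opposite the red band, and let go; never lift or tip it or run it into the fence while it is still askew, and leave the jar, cup and roller alone.

Things in the scene. Friction and masses are not known exactly. Their poses are not given: they have to be found in the camera images.
- mould: White plaster block 100 mm (its x) by 150 mm (its y) by 51.5 mm high, 0.7 to 1 kg, with a hollow (56 x 102 mm, 11 mm deep) in its top and a blue tick at the middle of each long rim; slides with dry friction. Origin: centre of its underside, on the board. y runs along its long sides (at x = +-50 mm, equivalent), z up. At the start these are 57 to 90 degrees, either way, from facing the fence.
- board: Fixed plywood board lying on the bench, 340 mm (x) by 420 mm (y), 18 mm thick, so its top is 18 mm above the bench. Origin: centre of its underside. Its +x points to the fence. At the start the middle of the mould stands on it 150 to 170 mm from the face of the fence.
- fence: Fixed dark wooden batten across the board on the side away from the robot, 400 mm long (its y), 20 mm thick and 30 mm high, with a red band 60 mm wide at its middle. Origin: on its inner face (the face towards the mould), in the middle of the red band, at the level of the board's top. +x points from the board into the fence (the mould is on the -x side), y along the fence, z up. With the mould flat against it the mould's origin lies 50 mm from this face.
- glaze_jar: Small glaze jar, 52 mm across, 70 mm tall, standing loose on the bench at one side of the board; leave alone. Origin: centre of its underside.
- slip_cup: Small terracotta cup, 60 mm across, 60 mm tall, standing loose on the bench at one side of the board; leave alone. Origin: centre of its underside.
- roller: Small wooden hand roller, 32 mm thick and 170 mm long along its y, lying loose on the bench beyond the fence; leave alone. Origin: centre of its underside.
There are look-alikes about, which are no part of the job. Leave any green or purple look-alike of the mould alone.

How it is judged (in metres and radians):
On the way, in this order (a step that is already met when the one before it is completed fails the run):
1. the fingers push the mould at its end nearer the robot (contact force between the fingers and mould above 1 N and x of the grasp point in the frame of fence below -0.18 m), for 0.06 s.
2. then, before it faces the fence, they push it at its end nearer the fence (contact force between the fingers and mould above 1 N and x of the grasp point in the frame of fence above -0.13 m), for 0.06 s.
3. the mould has been turned, within 90 mm of its first spot and at least about 10 mm clear of the fence, until a long side faces the fence within 15 degrees (angle between the y axis of mould and the y axis of fence, either way round below 0.26 rad and x of mould in the frame of fence below -0.06 m and distance of mould from where it was at the start of the episode below 0.09 m), for 0.2 s.
At the end, for the whole second after the job is handed in: The mould lies flat on the board, at rest and released, a long side parallel to the fence within 3.4 degrees, its middle 50 mm (+-6 mm) from the fence's face (so touching it or nearly) and within 30 mm of the middle of the red band along the fence (angle between the y axis of mould and the y axis of fence, either way round below 0.06 rad and x of mould in the frame of fence between -0.056 and -0.044 m and y of mould in the frame of fence between -0.03 and 0.03 m and z of mould in the frame of fence below 0.004 m and angle between mould's own z axis and vertical below 0.05 rad and linear speed of mould below 0.01 m/s and angular speed of mould below 0.05 rad/s).
It fails at once if the mould is lifted (over 10 mm) off the board (z of mould in the frame of fence above 0.01 m).
It fails at once if the mould is tipped by more than 8 degrees, or falls off the board (angle between mould's own z axis and vertical above 0.14 rad).
It fails at once if the mould is run into the fence while more than 20 degrees askew (contact force between mould and fence above 2 N and angle between the y axis of mould and the y axis of fence, either way round above 0.35 rad).
It fails at once if the jar, cup or roller is moved by more than 20 mm or knocked over (distance of any of glaze_jar, slip_cup, roller from where it was at the start of the episode above 0.02 m or angle between any of glaze_jar, slip_cup, roller's own z axis and vertical above 0.3 rad).
It also fails if it takes over 64 s, if anything falls off the work surface, if the arm or the gripper's body presses on something with over 40 N, if the wrist force passes 120 N, or if a joint passes its speed limit or range.

ROBOT

A 7-joint arm with a two-finger parallel gripper is mounted at the origin on the work surface. World frame = base frame: x ahead of the robot, y to its left, z up, the work surface at z = 0. Lengths are in m, angles in degrees, forces in N, time in s.
With the tool pointing down it reaches from about 0.425 to 0.8 m from the base axis. Payload 8.3 kg.
Tool frame: the origin (TCP) lies at the very end of the fingers, on their centre line; the grasp point (between the pads) lies 19 mm behind it; x points along the fingers, y is the direction in which the jaws open and shut, and the axes are right-handed (so a half turn about x gives the same grasp; the last joint's range is limited). The gripper opens to 85 mm and grips with 20 to 120 N. Pads are 22 mm wide; open, the fingers measure 114 mm over their backs; the gripper's body (76 mm by 85 mm) begins 54 mm behind the grasp point. The pads swing forward as they close: fully open they stand 13 mm farther back than shut.
Start: joints at [-80.781, 21.967, 0.94, 78.501, -0.361, 79.538, -2.664], TCP at [0.139, 0.609, 0.231] pointing down, gripper open.
Joint ranges: [-169.22, 169.22], [-14.56, 117.87], [-87.37, 89.26], [10.42, 133.3], [-82.24, 262.24], [0.94, 117.77], [-172.7, 172.7]. Speed limits (degrees/s): [136.94, 136.94, 172.46, 172.46, 180, 180, 180].

INTERFACE

Orientations are given as a 3x3 rotation matrix whose columns are the frame's x, y, z axes.
In Python, from station import r gives the robot as it stands.
- The arm moves only by the tool jog_arm, never from a script. Its argument "increments" is a list of rows, each an object with "grip": the opening, from 0 (shut) to 1 (fully open); "travel": the shift along the tool's x, y, z scaled (see below), a list of three; "spin": the turn about the tool's x scaled (see below). In form: [{"grip": grip, "travel": [tx, ty, tz], "spin": spin}, ...]. A call has exactly 10 rows; each row is the pose to reach, as a shift and turn from the pose measured when the call began, along the tool's axes at that moment, turning the shorter way round; what a row does not reach only later rows make up. The controller multiplies each number of a shift by 25 cm and each number of a turn by 2 pi rad. A row lasts 1/10 s, in which the tool goes at most 50 mm and 8.59 degrees, less where a joint would pass 70% of its speed; a pose out of reach is approached as far as the arm can. A call with a number of a shift or a turn outside -1 to 1 is refused whole. A call with a gripper value outside its range is refused whole. The fingers move at their own pace and stop on an object; "newtons" is the grip in N (left out, the last holds). Time passes only in rows, so rows that repeat a pose let the fingers close, or fill a call up. It gives the time, the measured TCP pose, the force and the opening at its end, in the units of the state.
- r.get_state(): the state, without advancing time (a new reading comes with each control period).
- r.snapshot(name): name is "scene" or "top" or "wrist"; returns (picture, depth): 420x560x3 uint8, red, green, blue; 420x560 float32, m along the optical axis (not along the pixel's ray), 0 where there is no reading.
- r.camera_params(name): a dict with "fx", "fy", "cx", "cy" (pixels), "k1" (the pictures are not rectified: a ray, as slopes to the right and down, at radius r is drawn at 1 + k1 r^2 times it, then the intrinsics apply), "R" (3x3) and "t" (3): a world point X has camera coordinates R X + t. Camera axes: x right, y down, z forward; pixel columns grow to the right and rows downward; lengths in m; the calibration is good to about 2 mm. A picture is of the moment at which its call begins: read the wrist's pose just before it. camera_params takes no time and is no camera call; for the wrist camera it gives the pose at the moment of the call.
- r.close_job(): hands the job in, once; it reports no verdict.
Trained networks look in the newest picture that a camera, given by its name, has taken for a name from the list of things; names that differ only in an ending like _2 or _b are one class to them, and where a whole thing is asked for, a point or a joint stands for the part that bears it (a point fixed in the world has none). Each returns a list of dicts, best first, with "confidence" (0 to 1); they miss things now and then, are a little off and sometimes report something else, mostly with a low value. They report only what shows in the picture. A call takes as long as a camera call. They do not tell look-alikes from the thing itself.
- r.cut_out(target, camera): "mask" (420x560 bool, what is visible of it) and "bbox" ([left, top, right, bottom] in pixels, round what is visible of it).
- r.pinpoint(target, camera): "pixel" ([column, row] in pixels: a listed point, or the origin of a listed thing).
The state is a dict: "time": time; "qpos": joint angles; "joint_vel": joint speeds; "joint_torque": joint torques, N m; "position": TCP position; "tool_rot": TCP orientation; "ft_force": force on the tool from outside, world axes, zero at the start; "torque": the same for the moment, N m; "grip_width": finger opening in m.
Only numpy, scipy, OpenCV 4.12 (cv2) and the standard library are available. Lean on these libraries where they do the work, as an engineer would, in place of code of your own. Each camera call takes 0.05 s, during which the arm holds its last target.

## Working session

There is one attempt and no reset: what is moved stays moved. The work goes in short steps, Python scripts to look and compute and a tool call to move; the robot and the scene stay as the last step left them, time stands still between calls to the robot, and variables do not carry over. Pictures are saved under pics/ and viewed, and the job is handed in when it is done.

Besides the shell and the picture viewer there is one more tool, called as name(argument=value, ...), one argument or row to a line, values as JSON. jog_arm: Moves the arm, as the interface text tells. Its arguments: {"type":"object","properties":{"increments":{"type":"array","items":{"type":"object","properties":{"grip":{"type":"number"},"travel":{"type":"array","items":{"type":"number"}},"spin":{"type":"number"}}}},"newtons":{"type":"number"}},"required":["increments"]}

```bash
ls; mkdir -p pics
python3 - <<'E'
from station import r
import cv2
s=r.get_state(); print(s)
for n in ("scene","top","wrist"):
    im,d=r.snapshot(n); cv2.imwrite(f"pics/{n}0.png",im[:,:,::-1])
    p=r.camera_params(n); print(n,p)
E
```

```text
pics
{'time': 0.0, 'qpos': array([-80.77929658,  22.01435339,   0.93842874,  78.5615039 ,
        -0.3596774 ,  79.53668153,  -2.66519565]), 'joint_vel': array([ 0.04483096,  0.04760256,  0.05133312, -0.08297223,  0.00243794,
        0.05650995, -0.01634866]), 'joint_torque': array([ 3.28511614e-04, -6.27598143e+01,  8.44732393e-01, -3.71828198e+01,
        1.66058337e-02,  1.43196958e-02, -7.36089009e-05]), 'position': array([0.13859493, 0.60893202, 0.23028713]), 'tool_rot': array([[-3.68872198e-04,  2.21921085e-01,  9.75064560e-01],
       [-1.87843234e-03,  9.75062752e-01, -2.21921384e-01],
       [-9.99998168e-01, -1.91345343e-03,  5.71902028e-05]]), 'ft_force': array([-0.01659447,  0.28326306,  0.19149656]), 'torque': array([-0.01972096,  0.00900053, -0.05087288]), 'grip_width': 0.08517115711243287}
scene {'fx': 431.442752248424, 'fy': 431.442752248424, 'cx': 281.867543535491, 'cy': 204.05154519669014, 'k1': -0.015274222902305044, 'R': array([[ 0.6273182 ,  0.77868554, -0.01098684],
       [ 0.46569205, -0.38639997, -0.79613189],
       [-0.6241817 ,  0.49431153, -0.6050234 ]]), 't': array([-0.31778277, -0.20945371,  1.71657184])}
top {'fx': 389.95888540214264, 'fy': 389.95888540214264, 'cx': 272.80798021197916, 'cy': 211.04369959559193, 'k1': -0.08753030971369367, 'R': array([[-0.01850446, -0.99962701,  0.02008552],
       [-0.98623145,  0.01494729, -0.16469397],
       [ 0.16433231, -0.02285654, -0.98614019]]), 't': array([-0.0171129 ,  0.55446586,  1.04064678])}
wrist {'fx': 317.0733375832181, 'fy': 317.0733375832181, 'cx': 279.0878083897731, 'cy': 209.2847673130452, 'k1': -0.07209851947519422, 'R': array([[ 0.22142026,  0.97517798, -0.00098677],
       [ 0.93225261, -0.21137665,  0.29364091],
       [ 0.28614357, -0.06593796, -0.95591529]]), 't': array([-0.62475023, -0.03738139,  0.37967673])}
```

View pics/scene0.png

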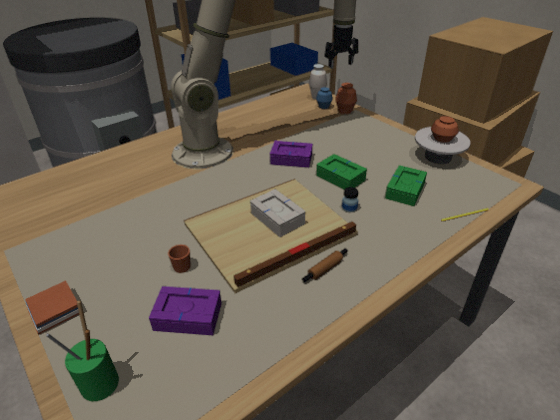

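View pics/top0.png

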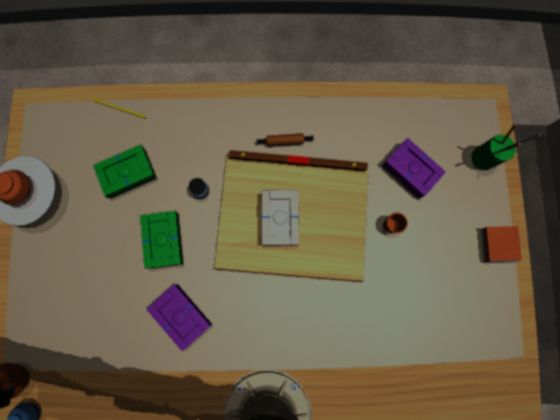

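View pics/wrist0.png

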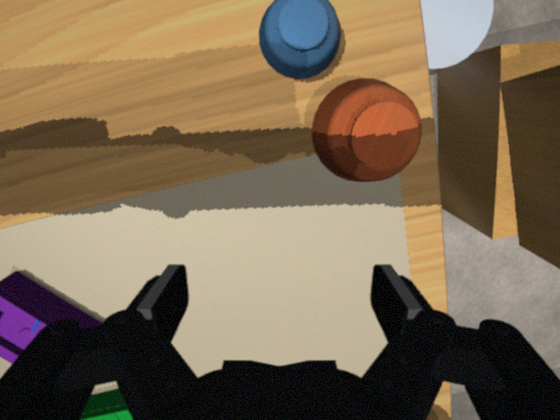

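The top view shows the white mould at (280,218) on the board, the red band at (298,160), the jar at (198,188), the cup at (395,224) and the roller at (285,140). These could be mistaken for the mould:
- green blocks at (125,170) and (161,240)
- purple blocks at (179,317) and (414,167)

I'm taking the white one on the board.

```bash
cat > h.py <<'E'
import numpy as np, cv2
from station import r
def und(px,p):
    K=np.array([[p['fx'],0,p['cx']],[0,p['fy'],p['cy']],[0,0,1]])
    return cv2.undistortPoints(np.asarray(px,float).reshape(-1,1,2),K,np.array([p['k1'],0,0,0,0.])).reshape(-1,2)
def cloud(d,p):
    H,W=d.shape; u,v=np.meshgrid(np.arange(W),np.arange(H))
    n=und(np.stack([u,v],-1).reshape(-1,2),p); z=d.reshape(-1)
    X=np.c_[n*z[:,None],z]
    return ((X-p['t'])@p['R']).reshape(H,W,3)
def onplane(px,p,z):
    n=und(px,p); dirs=np.c_[n,np.ones(len(n))]@p['R']; c=-p['R'].T@p['t']
    s=(z-c[2])/dirs[:,2]; return c+dirs*s[:,None]
def proj(X,p):
    K=np.array([[p['fx'],0,p['cx']],[0,p['fy'],p['cy']],[0,0,1]])
    return cv2.projectPoints(np.asarray(X,float).reshape(-1,1,3),cv2.Rodrigues(p['R'])[0],p['t'],K,np.array([p['k1'],0,0,0,0.]))[0].reshape(-1,2)
E
python3 - <<'E'
from h import *
for n in ("top","scene"):
    im,d=r.snapshot(n);p=r.camera_params(n);C=cloud(d,p)
    hsv=cv2.cvtColor(im,cv2.COLOR_RGB2HSV)
    for t in ("mould","fence","board","glaze_jar","slip_cup","roller"):
        for o in r.cut_out(t,n)[:3]:
            m=o['mask']; P=C[m&(d>0)]
            print(n,t,round(o['confidence'],2),o['bbox'],m.sum(),'med',np.median(P,0).round(3),'z98',np.percentile(P[:,2],98).round(4),'S',np.median(hsv[m][:,1]))
        q=r.pinpoint(t,n)
        print('   pin',[(round(o['confidence'],2),np.round(o['pixel'],1)) for o in q[:3]])
np.save('top.npy',0)
im,d=r.snapshot("top");cv2.imwrite('pics/crop0.png',cv2.resize(im[130:300,200:420,::-1],None,fx=3.5,fy=3.5,interpolation=cv2.INTER_CUBIC))
print(r.get_state()['time'])
E
```

```text
top mould 0.93 [257.1, 191.3, 295.8, 246.9] 1957 med [ 0.531 -0.044  0.067] z98 0.0727 S 21.0
top mould 0.69 [143.9, 209.0, 182.0, 268.1] 2190 med [0.478 0.284 0.049] z98 0.0548 S 228.0
top mould 0.67 [143.8, 285.9, 209.6, 350.0] 2320 med [0.271 0.232 0.049] z98 0.0552 S 187.0
   pin [(0.9, array([167. , 242.2])), (0.9, array([127.4, 173.1])), (0.81, array([410.7, 171.8]))]
top fence 0.8 [230.5, 148.5, 368.7, 172.1] 1335 med [ 0.7   -0.101  0.046] z98 0.0513 S 203.0
   pin [(0.8, array([300.9, 164.6]))]
top board 0.78 [214.5, 151.0, 369.6, 282.1] 15435 med [ 0.544 -0.108  0.018] z98 0.0485 S 118.0
   pin [(0.8, array([292.4, 217.7]))]
top glaze_jar 0.57 [188.9, 179.1, 209.0, 197.3] 328 med [0.619 0.179 0.068] z98 0.0731 S 34.0
   pin [(0.79, array([199.5, 193.4]))]
top slip_cup 0.77 [383.0, 213.2, 409.1, 231.6] 443 med [ 0.518 -0.381  0.029] z98 0.0622 S 206.0
   pin [(0.56, array([389.7, 222.2]))]
top roller 0.78 [254.9, 132.7, 314.2, 149.0] 550 med [ 0.77  -0.064  0.026] z98 0.0335 S 199.5
   pin [(0.87, array([281.4, 140.9])), (0.72, array([296.9, 163.4]))]
scene mould 0.77 [270.1
[... 440 characters left out ...]
 0.0495 S 158.0
   pin [(0.66, array([294.4, 252.7]))]
scene board 0.92 [183.2, 182.1, 359.8, 292.0] 9012 med [ 0.599 -0.146  0.017] z98 0.0479 S 88.0
   pin [(0.76, array([269. , 231.6]))]
scene glaze_jar 0.59 [340.8, 186.6, 356.1, 209.9] 366 med [0.641 0.17  0.042] z98 0.07 S 54.0
   pin [(0.81, array([348.1, 205.4]))]
scene slip_cup 0.96 [166.1, 243.5, 189.9, 274.3] 485 med [ 0.528 -0.372  0.04 ] z98 0.0614 S 161.0
   pin []
scene roller 0.73 [234.1, 223.1, 351.1, 284.3] 1472 med [ 0.711 -0.127  0.043] z98 0.0495 S 160.0
scene roller 0.61 [303.0, 246.3, 350.0, 280.8] 547 med [ 0.786 -0.078  0.023] z98 0.0322 S 149.0
   pin [(0.86, array([324.9, 265. ])), (0.47, array([293. , 252.4]))]
1.5
```

View pics/crop0.png

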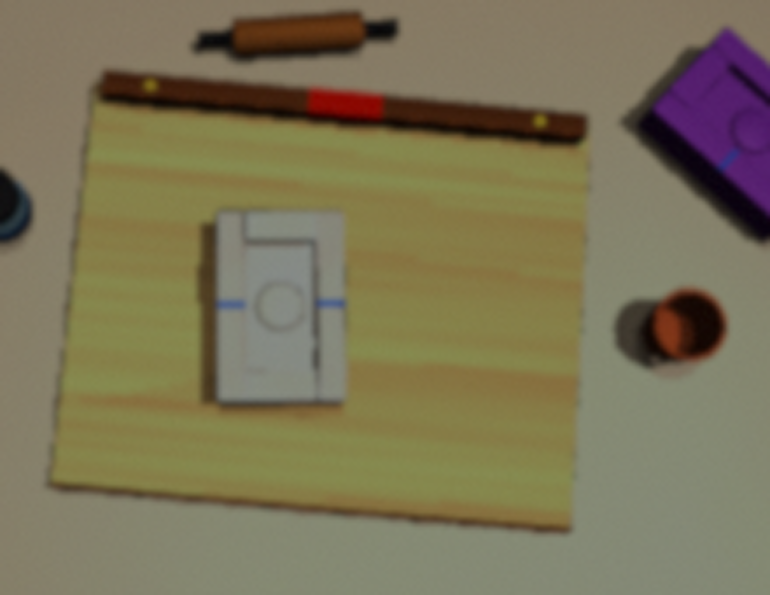

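```bash
cat >> h.py <<'E'
def rect(P):
    (c,s,a)=cv2.minAreaRect((P[:,:2]*1000).astype(np.float32))
    if s[0]<s[1]: s=(s[1],s[0]); a+=90
    return np.array(c)/1000,np.round(s,1),(a+90)%180-90   # a: direction of the long side vs world x
def maskpts(m,p,z):
    cs,_=cv2.findContours(m.astype(np.uint8),cv2.RETR_EXTERNAL,cv2.CHAIN_APPROX_NONE)
    c=max(cs,key=cv2.contourArea).reshape(-1,2)
    return onplane(c,p,z)
def masks(n,im,d,p):
    C=cloud(d,p);hsv=cv2.cvtColor(im,cv2.COLOR_RGB2HSV).astype(int)
    roi=(C[...,0]>.33)&(C[...,0]<.85)&(abs(C[...,1]+.08)<.3)&(d>0)
    top=roi&(C[...,2]>.058)&(C[...,2]<.085)&(hsv[...,1]<70)&(hsv[...,2]>80)
    top=cv2.morphologyEx(top.astype(np.uint8),cv2.MORPH_CLOSE,np.ones((5,5)))
    top=cv2.morphologyEx(top,cv2.MORPH_OPEN,np.ones((5,5)))
    return C,hsv,roi,top
E
python3 - <<'E'
from h import *
for n in ("top","scene"):
    im,d=r.snapshot(n);p=r.camera_params(n)
    C,hsv,roi,top=masks(n,im,d,p)
    P=C[(top>0)&(C[...,2]>.05)]; 
    print(n,'mould rect(depth)',rect(P),'zmed',np.percentile(P[:,2],[5,50,75,95]).round(4))
    print('   contour',rect(maskpts(top,p,.0695)))
    f=roi&(C[...,2]>.036)&(C[...,0]>.62)&(C[...,2]<.06)&(abs(C[...,1]+.1)<.26)
    nn,l,st,_=cv2.connectedComponentsWithStats(f.astype(np.uint8)); k=1+np.argmax(st[1:,4]); f=l==k
    P=C[f]; print('  fence rect',rect(P),'z',np.percentile(P[:,2],[5,50,95]).round(4), 'contour',rect(maskpts(f,p,.048)))
    red=f&((hsv[...,0]<8)|(hsv[...,0]>172))&(hsv[...,1]>200)&(hsv[...,2]>110)
    P=C[red]; print('  red n',red.sum(),rect(P), P.mean(0))
    b=roi&(abs(C[...,2]-.018)<.006)&(hsv[...,1]>70); b=cv2.morphologyEx(b.astype(np.uint8),cv2.MORPH_OPEN,np.ones((5,5)))
    P=C[b>0];print('  board',rect(P),np.median(P[:,2]))
    dbg=im.copy(); dbg[top>0,0]=255; dbg[f,1]=255; dbg[red,2]=255; cv2.imwrite(f'pics/dbg_{n}.png',dbg[:,:,::-1])
E
```

```text
top mould rect(depth) (array([ 0.49094983, -0.04449012]), array([232.1,  97.8]), -0.8028182983398438) zmed [0.0557 0.0673 0.0695 0.0718]
   contour (array([ 0.53284503, -0.04502982]), array([146. ,  97.7]), -0.803436279296875)
  fence rect (array([ 0.70235535, -0.10114574]), array([400.4,  22.6]), 84.22077941894531) z [0.0398 0.047  0.0507] contour (array([ 0.70071283, -0.10070445]), array([399.6,  24.8]), 84.12164306640625)
  red n 112 (array([ 0.70282233, -0.10121375]), array([57.6, 15.6]), 84.46309661865234) [ 0.70278444 -0.10175258  0.0480147 ]
  board (array([ 0.53546222, -0.08403281]), array([422.3, 320.3]), 83.8365478515625) 0.01775013290785538
scene mould rect(depth) (array([ 0.93798315, -0.31085062]), array([1126.8,  148.9]), -33.24679946899414) zmed [0.0551 0.066  0.0682 0.0701]
   contour (array([ 0.54643134, -0.05115784]), array([160.3, 106.4]), -0.7274627685546875)
  fence rect (array([ 0.70846716, -0.10412711]), array([399.9,  26.1]), 83.85083770751953) z [0.0375 0.0458 0.0492] contour (array([ 0.71310999, -0.10678061]), array([403. ,  31.2]), 83.9983901977539)
  red n 40 (array([ 0.70879553, -0.10164757]), array([55.8, 19. ]), 81.01404571533203) [ 0.70818301 -0.10200462  0.04730338]
  board (array([ 0.53680164, -0.08524101]), array([422.5, 324.4]), 84.17709350585938) 0.016322310322180487
```

```bash
cat >> h.py <<'E'
A=84.1; F=np.array([0.6926,-0.1000,0.018])
n_=np.array([np.sin(np.radians(A)),-np.cos(np.radians(A)),0]); t_=np.array([np.cos(np.radians(A)),np.sin(np.radians(A)),0])
def f2w(x,y,z): return F*[1,1,0]+x*n_+y*t_+np.array([0,0,z])   # z = world height
def w2f(P): d=np.asarray(P)-F; return np.array([d@n_,d@t_,P[2]])
def yaw(R): return np.degrees(np.arctan2(R[1,1],R[0,1]))
def go(W,ang=A):
    s=r.get_state(); R=s['tool_rot']; d=R.T@(W-s['position']); 
    print('travel',(d/.25).round(4),'mm',(d*1000).round(1),'spin',round(-((ang-yaw(R)+180)%360-180)/360,4),'t',s['time'])
def st():
    s=r.get_state(); print('t',round(s['time'],2),'fence',w2f(s['position']).round(4),'yaw-A',round(yaw(s['tool_rot'])-A,2),'ft',s['ft_force'].round(1),'grip',round(s['grip_width'],4))
def mould(n="top",save=None):
    im,d=r.snapshot(n);p=r.camera_params(n);C,hsv,roi,top=masks(n,im,d,p)
    nn,l,stt,_=cv2.connectedComponentsWithStats(top); k=1+np.argmax(stt[1:,4]); m=l==k
    c,s,a=rect(maskpts(m,p,.0695)); cf=w2f(np.r_[c,.0695])
    th=((a-A+90)%180)-90
    print('mould fence xy',cf[:2].round(4),'size',s,'askew',round(th,2),'t',round(r.get_state()['time'],2))
    if save: 
        im=im.copy(); cs,_=cv2.findContours(m.astype(np.uint8),0,1); cv2.drawContours(im,cs,-1,(255,0,0),1)
        cv2.imwrite(save,cv2.resize(im[130:330,200:420,::-1],None,fx=3,fy=3))
    # corners
    for sx in (-1,1):
        for sy in (-1,1):
            u=np.radians(th); ex=np.array([np.cos(u),np.sin(u)]); ey=np.array([-np.sin(u),np.cos(u)])
            print('  corner',(cf[:2]+sx*.05*ex+sy*.075*ey).round(4))
E
python3 - <<'E'
from h import *
mould(save='pics/m0.png'); go(np.array([.38,.42,.2]))
for k in ("glaze_jar",'slip_cup'): pass
print(w2f(np.array([.619,.179,0])),w2f(np.array([.518,-.381,0])),w2f(np.array([.77,-.064,0])))
E
```

```text
mould fence xy [-0.1646  0.0383] size [146.   97.7] askew -84.9 t 1.65
  corner [-0.2437  0.0814]
  corner [-0.0943  0.0947]
  corner [-0.2348 -0.0182]
  corner [-0.0854 -0.0049]
travel [ 0.1251 -0.5245  1.1094] mm [  31.3 -131.1  277.4] spin -0.0192 t 1.65
[-0.10188925  0.26995656  0.        ] [-0.14479041 -0.29745907  0.        ] [0.07328947 0.04376544 0.        ]
```

jog_arm(
  increments=[
    {"grip":0,"travel":[0.01,-0.05,0.1],"spin":-0.005},
    {"grip":0,"travel":[0.02,-0.12,0.25],"spin":-0.01},
    {"grip":0,"travel":[0.04,-0.2,0.4],"spin":-0.019},
    {"grip":0,"travel":[0.06,-0.28,0.55],"spin":-0.019},
    {"grip":0,"travel":[0.08,-0.37,0.7],"spin":-0.019},
    {"grip":0,"travel":[0.1,-0.46,0.85],"spin":-0.019},
    {"grip":0,"travel":[0.12,-0.54,0.98],"spin":-0.019},
    {"grip":0,"travel":[0.12,-0.6,0.98],"spin":-0.019},
    {"grip":0,"travel":[0.12,-0.6,0.98],"spin":-0.019},
    {"grip":0,"travel":[0.12,-0.6,0.98],"spin":-0.019},
  ],
)

```text
time: 2.65
position: [0.3439, 0.4094, 0.2016]
tool_rot: [[-0.0, 0.104, 0.995], [0.001, 0.995, -0.104], [-1.0, 0.001, -0.0]]
ft_force: [-0.5, 0.2, 0.2]
grip_width: 0.0002
```

Run:
```python
from h import *
st(); go(f2w(-.222,.125,.11))
```

```text
t 2.65 fence [-0.3992  0.4709  0.2016] yaw-A -0.05 ft [-0.5  0.2  0.2] grip 0.0002
travel [ 0.365  -1.3832  0.7101] mm [  91.3 -345.8  177.5] spin -0.0001 t 2.65
```

jog_arm(
  increments=[
    {"grip":0,"travel":[0.01,-0.06,0.12],"spin":0},
    {"grip":0,"travel":[0.03,-0.18,0.24],"spin":0},
    {"grip":0,"travel":[0.05,-0.32,0.36],"spin":0},
    {"grip":0,"travel":[0.08,-0.46,0.48],"spin":0},
    {"grip":0,"travel":[0.1,-0.6,0.58],"spin":0},
    {"grip":0,"travel":[0.12,-0.76,0.66],"spin":0},
    {"grip":0,"travel":[0.15,-0.92,0.71],"spin":0},
    {"grip":0,"travel":[0.15,-1.0,0.71],"spin":0},
    {"grip":0,"travel":[0.15,-1.0,0.71],"spin":0},
    {"grip":0,"travel":[0.15,-1.0,0.71],"spin":0},
  ],
)

```text
time: 3.65
position: [0.4946, 0.1441, 0.1641]
tool_rot: [[0.0, 0.102, 0.995], [0.002, 0.995, -0.102], [-1.0, 0.002, 0.0]]
ft_force: [-0.1, 0.8, 0.1]
grip_width: -0.0
```

Run:
```python
from h import *
st(); go(f2w(-.222,.125,.031))
```

```text
t 3.65 fence [-0.222   0.2224  0.1641] yaw-A 0.04 ft [-0.1  0.8  0.1] grip -0.0
travel [ 5.315e-01 -3.906e-01 -4.000e-04] mm [ 1.329e+02 -9.770e+01 -1.000e-01] spin 0.0001 t 3.65
```

jog_arm(
  increments=[
    {"grip":0,"travel":[0.0,-0.15,0],"spin":0},
    {"grip":0,"travel":[0.05,-0.3,0],"spin":0},
    {"grip":0,"travel":[0.15,-0.39,0],"spin":0},
    {"grip":0,"travel":[0.28,-0.39,0],"spin":0},
    {"grip":0,"travel":[0.4,-0.39,0],"spin":0},
    {"grip":0,"travel":[0.48,-0.39,0],"spin":0},
    {"grip":0,"travel":[0.53,-0.39,0],"spin":0},
    {"grip":0,"travel":[0.53,-0.39,0],"spin":0},
    {"grip":0,"travel":[0.53,-0.39,0],"spin":0},
    {"grip":0,"travel":[0.53,-0.39,0],"spin":0},
  ],
)

```text
time: 4.65
position: [0.4858, 0.0479, 0.0326]
tool_rot: [[0.002, 0.101, 0.995], [0.002, 0.995, -0.101], [-1.0, 0.003, 0.002]]
ft_force: [0.6, 0.4, -0.1]
grip_width: 0.0
```

Run:
```python
from h import *
st(); mould(save='pics/m1.png')
im,d=r.snapshot('scene'); cv2.imwrite('pics/s1.png',im[:,:,::-1])
```

```text
t 4.65 fence [-0.2209  0.1259  0.0326] yaw-A 0.08 ft [ 0.6  0.4 -0.1] grip 0.0
mould fence xy [-0.1643  0.0353] size [147.1  91. ] askew -84.15 t 4.7
  corner [-0.244   0.0774]
  corner [-0.0948  0.0927]
  corner [-0.2338 -0.0221]
  corner [-0.0846 -0.0068]
```

View pics/m1.png

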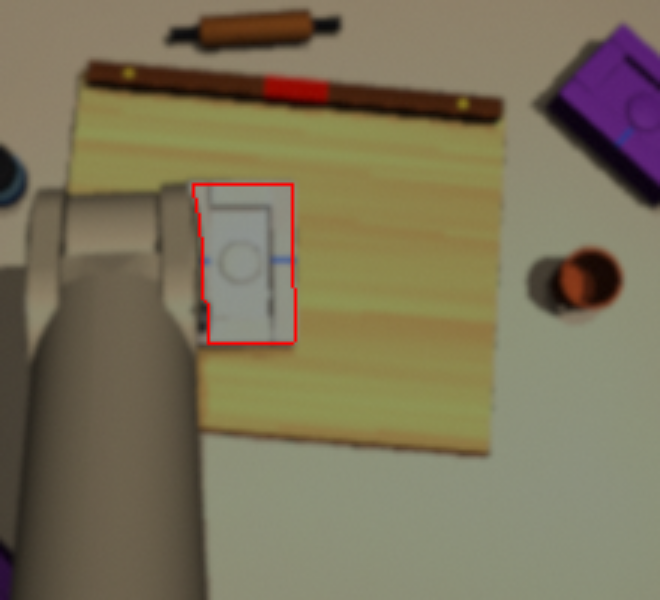

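View pics/s1.png

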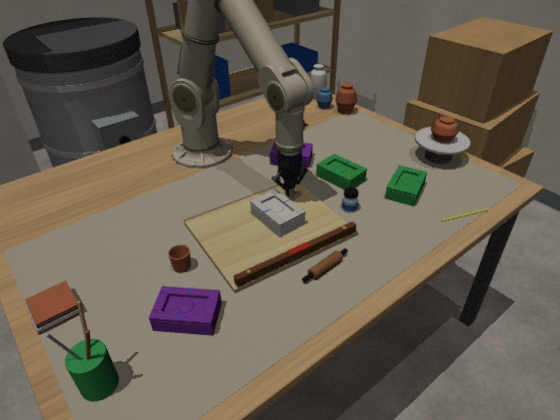

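Top view: the arm is left of the mould, at about (120,300) in the crop, with the mould unmoved. The scene view shows the fingers beside its left side at (290,180). First push is on the near end, toward -y.

jog_arm(
  increments=[
    {"grip":0,"travel":[0,-0.05,0],"spin":0},
    {"grip":0,"travel":[0,-0.1,0],"spin":0},
    {"grip":0,"travel":[0,-0.12,0],"spin":0},
    {"grip":0,"travel":[0,-0.145,0],"spin":0},
    {"grip":0,"travel":[0,-0.17,0],"spin":0},
    {"grip":0,"travel":[0,-0.195,0],"spin":0},
    {"grip":0,"travel":[0,-0.22,0],"spin":0},
    {"grip":0,"travel":[0,-0.245,0],"spin":0},
    {"grip":0,"travel":[0,-0.27,0],"spin":0},
    {"grip":0,"travel":[0,-0.295,0],"spin":0},
  ],
)

```text
time: 5.75
position: [0.4781, -0.0247, 0.0327]
tool_rot: [[0.002, 0.101, 0.995], [0.004, 0.995, -0.101], [-1.0, 0.005, 0.002]]
ft_force: [-2.9, 7.1, 6.3]
grip_width: -0.0001
```

Run:
```python
from h import *
st(); mould(save='pics/m2.png')
```

```text
t 5.75 fence [-0.2211  0.0528  0.0327] yaw-A 0.11 ft [-2.9  7.1  6.3] grip -0.0001
mould fence xy [-0.0904  0.029 ] size [79.9 39.5] askew 5.15 t 5.8
  corner [-0.1335 -0.0502]
  corner [-0.1469  0.0992]
  corner [-0.0339 -0.0412]
  corner [-0.0473  0.1082]
```

View pics/m2.png

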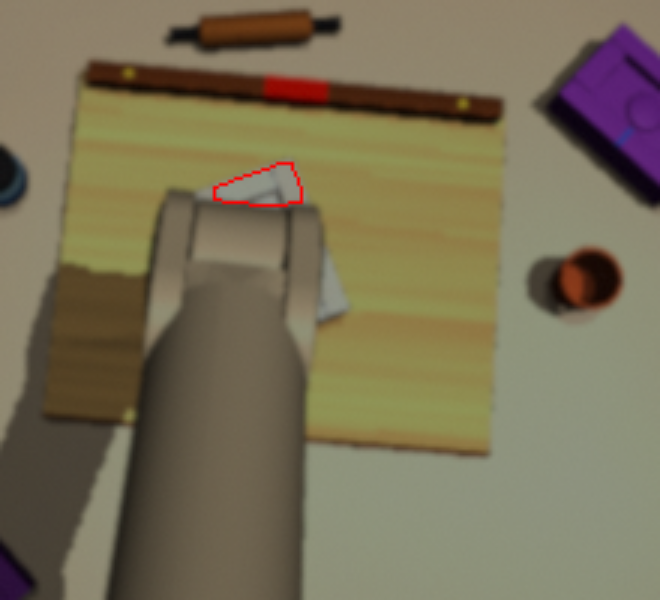

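jog_arm(
  increments=[
    {"grip":0,"travel":[0,0.08,0],"spin":0},
    {"grip":0,"travel":[-0.12,0.1,0],"spin":0},
    {"grip":0,"travel":[-0.27,0.1,0],"spin":0},
    {"grip":0,"travel":[-0.36,0.02,0.08],"spin":0},
    {"grip":0,"travel":[-0.36,-0.1,0.2],"spin":0},
    {"grip":0,"travel":[-0.36,-0.22,0.32],"spin":0},
    {"grip":0,"travel":[-0.36,-0.36,0.44],"spin":0},
    {"grip":0,"travel":[-0.36,-0.5,0.49],"spin":0},
    {"grip":0,"travel":[-0.36,-0.56,0.49],"spin":0},
    {"grip":0,"travel":[-0.36,-0.56,0.49],"spin":0},
  ],
)

```text
time: 6.8
position: [0.5837, -0.1827, 0.1221]
tool_rot: [[0.001, 0.108, 0.994], [0.002, 0.994, -0.108], [-1.0, 0.002, 0.001]]
ft_force: [-0.5, 0.4, -0.2]
grip_width: -0.0001
```

Run:
```python
from h import *
st(); mould(save='pics/m3.png')
```

```text
t 6.8 fence [-0.0998 -0.0934  0.1221] yaw-A -0.32 ft [-0.5  0.4 -0.2] grip -0.0001
mould fence xy [-0.1524  0.0041] size [155.2  92.3] askew -74.39 t 6.85
  corner [-0.238   0.0321]
  corner [-0.0936  0.0725]
  corner [-0.2111 -0.0642]
  corner [-0.0667 -0.0238]
```

View pics/m3.png

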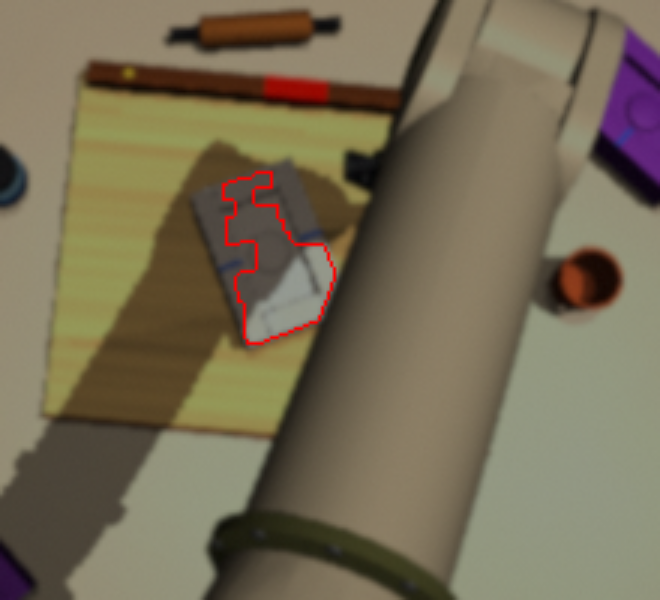

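```bash
cat >> h.py <<'E'
from scipy.optimize import minimize
def mould(n="top",save=None,guess=None):
    im,d=r.snapshot(n);p=r.camera_params(n);C=cloud(d,p)
    Wp=np.concatenate([C[d>0]]); u,v=np.meshgrid(np.arange(560),np.arange(420)); px=np.stack([u,v],-1)[d>0]
    Q=onplane(px,p,.0695); Qf=np.c_[(Q-F)@n_,(Q-F)@t_]; z=Wp[:,2]
    k=(Qf[:,0]>-.33)&(Qf[:,0]<.05)&(abs(Qf[:,1])<.22); Qf=Qf[k]; z=z[k]; pxk=px[k]
    pos=(z>.05)&(z<.08); neg=(z<.04)
    inf=(Qf[:,0]>-.035); pos&=~(inf&(z<.055))
    def cost(q):
        th=np.radians(q[2]); e=Qf-np.array(q[:2])/1000
        a=abs(e@[np.cos(th),np.sin(th)])-.049; b=abs(e@[-np.sin(th),np.cos(th)])-.0745
        s=np.maximum(a,b); w=1/(1+np.exp(np.clip(s/.0015,-40,40)))
        return (w*neg).sum()+((1-w)*pos).sum()
    best=None
    c0=np.median(Qf[pos],0)*1000
    for g in ([guess] if guess else [(c0[0],c0[1],t) for t in range(-90,90,20)]):
        o=minimize(cost,g,method='Nelder-Mead',options=dict(initial_simplex=np.array([g]*4)+np.array([[0,0,0],[8,0,0],[0,8,0],[0,0,8]])))
        if best is None or o.fun<best.fun: best=o
    x,y,th=best.x; th=(th+90)%180-90
    u=np.radians(th); ex=np.array([np.cos(u),np.sin(u)]); ey=np.array([-np.sin(u),np.cos(u)])
    c=np.array([x,y])/1000
    co=[(c+sx*.05*ex+sy*.075*ey) for sx,sy in ((-1,-1),(-1,1),(1,1),(1,-1))]
    print('mould fence mm',best.x[:2].round(1),'askew',round(th,2),'cost',round(best.fun),'npos',pos.sum(),'t',round(r.get_state()['time'],2))
    print('  corners',[list((k*1000).round().astype(int)) for k in co])
    if save:
        im=im.copy(); pp=proj([f2w(k[0],k[1],.0695) for k in co],p)
        cv2.polylines(im,[pp.round().astype(np.int32)],True,(255,0,0),1)
        cv2.imwrite(save,cv2.resize(im[130:330,200:420,::-1],None,fx=3,fy=3))
    return best.x
E
python3 - <<'E'
from h import *
st(); mould(save='pics/m4.png')
E
```

```text
t 6.85 fence [-0.0996 -0.0905  0.1221] yaw-A -0.15 ft [ 0.2  0.5 -0.1] grip 0.0
mould fence mm [-153.1   14. ] askew -64.51 cost 128 npos 1923 t 6.9
  corners [[np.int64(-242), np.int64(27)], [np.int64(-107), np.int64(91)], [np.int64(-64), np.int64(1)], [np.int64(-199), np.int64(-63)]]
```

View pics/m4.png

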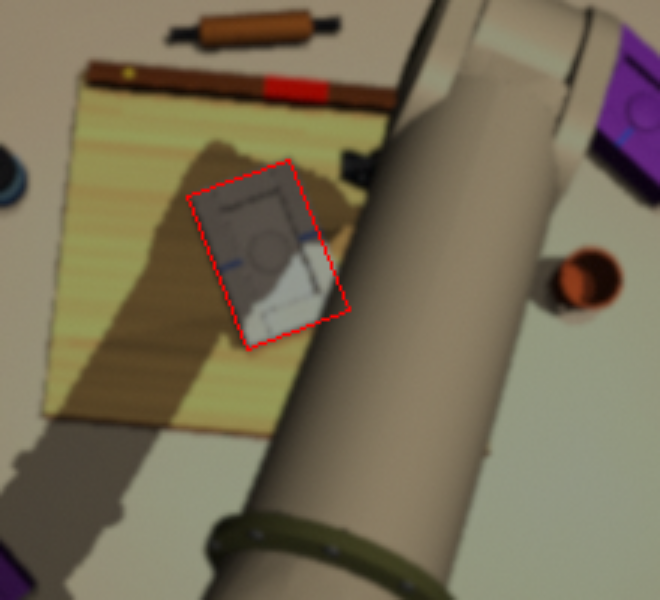

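jog_arm(
  increments=[
    {"grip":0,"travel":[0.08,0,0.02],"spin":0},
    {"grip":0,"travel":[0.2,0,0.04],"spin":0},
    {"grip":0,"travel":[0.3,0,0.04],"spin":0},
    {"grip":0,"travel":[0.36,0,0.04],"spin":0},
    {"grip":0,"travel":[0.36,0.03,0.04],"spin":0},
    {"grip":0,"travel":[0.36,0.07,0.04],"spin":0},
    {"grip":0,"travel":[0.36,0.11,0.04],"spin":0},
    {"grip":0,"travel":[0.36,0.14,0.04],"spin":0},
    {"grip":0,"travel":[0.36,0.16,0.04],"spin":0},
    {"grip":0,"travel":[0.36,0.16,0.04],"spin":0},
  ],
)

```text
time: 7.9
position: [0.5995, -0.1372, 0.0329]
tool_rot: [[0.003, 0.101, 0.995], [0.005, 0.995, -0.101], [-1.0, 0.005, 0.002]]
ft_force: [0.4, 0.3, -0.3]
grip_width: -0.0002
```

Run:
```python
from h import *
st(); mould(save='pics/m5.png')
```

```text
t 7.9 fence [-0.0888 -0.0466  0.0329] yaw-A 0.1 ft [ 0.4  0.3 -0.3] grip -0.0002
mould fence mm [-153.    15.6] askew -64.0 cost 54 npos 810 t 7.95
  corners [[np.int64(-242), np.int64(28)], [np.int64(-108), np.int64(93)], [np.int64(-64), np.int64(3)], [np.int64(-199), np.int64(-62)]]
```

jog_arm(
  increments=[
    {"grip":0,"travel":[0,0.03,0],"spin":0},
    {"grip":0,"travel":[0,0.055,0],"spin":0},
    {"grip":0,"travel":[0,0.08,-0.005],"spin":0},
    {"grip":0,"travel":[0,0.105,-0.01],"spin":0},
    {"grip":0,"travel":[0,0.13,-0.015],"spin":0},
    {"grip":0,"travel":[0,0.155,-0.02],"spin":0},
    {"grip":0,"travel":[0,0.18,-0.025],"spin":0},
    {"grip":0,"travel":[0,0.21,-0.03],"spin":0},
    {"grip":0,"travel":[0,0.235,-0.035],"spin":0},
    {"grip":0,"travel":[0,0.26,-0.04],"spin":0},
  ],
)

```text
time: 8.95
position: [0.5957, -0.0717, 0.033]
tool_rot: [[0.002, 0.102, 0.995], [0.005, 0.995, -0.102], [-1.0, 0.005, 0.002]]
ft_force: [1.8, -1.3, -2.4]
grip_width: -0.0
```

Run:
```python
from h import *
st(); mould(save='pics/m6.png')
```

```text
t 8.95 fence [-0.0993  0.0182  0.033 ] yaw-A 0.06 ft [ 1.8 -1.3 -2.4] grip -0.0
mould fence mm [-134.5   43.7] askew 44.76 cost 27 npos 158 t 9.0
  corners [[np.int64(-117), np.int64(-45)], [np.int64(-223), np.int64(62)], [np.int64(-152), np.int64(132)], [np.int64(-46), np.int64(26)]]
```

View pics/m6.png

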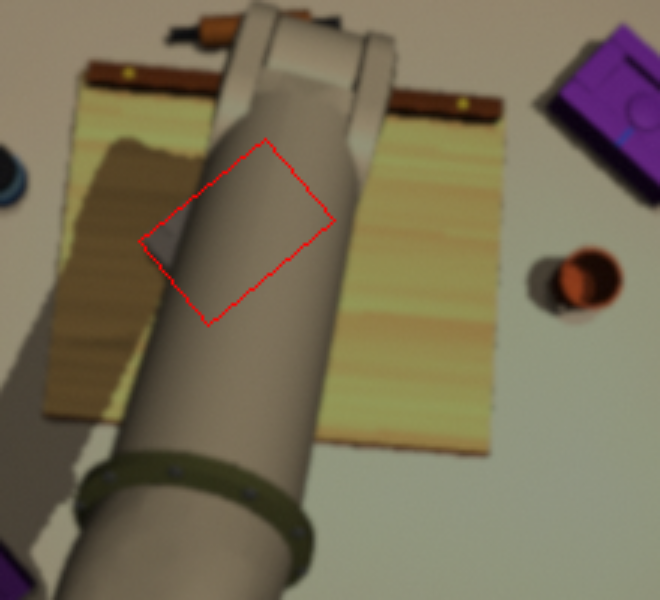

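jog_arm(
  increments=[
    {"grip":0,"travel":[0,-0.06,0.01],"spin":0},
    {"grip":0,"travel":[-0.08,-0.1,0.01],"spin":0},
    {"grip":0,"travel":[-0.22,-0.1,0.01],"spin":0},
    {"grip":0,"travel":[-0.34,-0.06,-0.02],"spin":0},
    {"grip":0,"travel":[-0.36,0.06,-0.15],"spin":0},
    {"grip":0,"travel":[-0.36,0.18,-0.28],"spin":0},
    {"grip":0,"travel":[-0.36,0.3,-0.4],"spin":0},
    {"grip":0,"travel":[-0.36,0.4,-0.48],"spin":0},
    {"grip":0,"travel":[-0.36,0.45,-0.52],"spin":0},
    {"grip":0,"travel":[-0.36,0.45,-0.52],"spin":0},
  ],
)

```text
time: 10.0
position: [0.4763, 0.0558, 0.1235]
tool_rot: [[0.001, 0.097, 0.995], [0.007, 0.995, -0.097], [-1.0, 0.007, 0.0]]
ft_force: [0.2, -0.8, 0.8]
grip_width: 0.0
```

Run:
```python
from h import *
st(); mould(save='pics/m7.png')
```

```text
t 10.0 fence [-0.2312  0.1328  0.1235] yaw-A 0.32 ft [ 0.2 -0.8  0.8] grip 0.0
mould fence mm [-169.2   42.6] askew -44.61 cost 107 npos 1733 t 10.05
  corners [[np.int64(-257), np.int64(24)], [np.int64(-152), np.int64(131)], [np.int64(-81), np.int64(61)], [np.int64(-186), np.int64(-46)]]
```

View pics/m7.png

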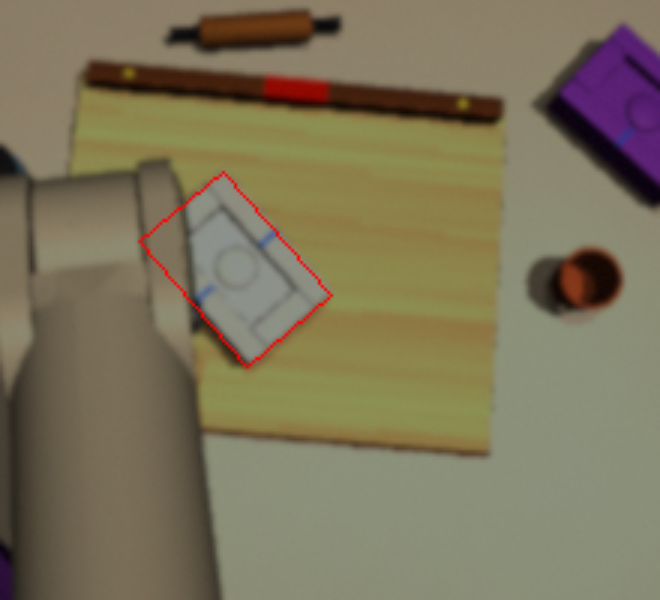

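jog_arm(
  increments=[
    {"grip":0,"travel":[0,-0.04,-0.03],"spin":0},
    {"grip":0,"travel":[0.04,-0.1,-0.07],"spin":0},
    {"grip":0,"travel":[0.12,-0.16,-0.075],"spin":0},
    {"grip":0,"travel":[0.22,-0.18,-0.075],"spin":0},
    {"grip":0,"travel":[0.3,-0.18,-0.075],"spin":0},
    {"grip":0,"travel":[0.355,-0.18,-0.075],"spin":0},
    {"grip":0,"travel":[0.365,-0.2,-0.075],"spin":0},
    {"grip":0,"travel":[0.365,-0.22,-0.075],"spin":0},
    {"grip":0,"travel":[0.365,-0.22,-0.075],"spin":0},
    {"grip":0,"travel":[0.365,-0.22,-0.075],"spin":0},
  ],
)

```text
time: 11.05
position: [0.454, 0.0014, 0.0328]
tool_rot: [[0.003, 0.1, 0.995], [0.006, 0.995, -0.1], [-1.0, 0.007, 0.003]]
ft_force: [1.6, 0.0, 0.1]
grip_width: 0.0002
```

Run:
```python
from h import *
st(); mould(save='pics/m8.png')
```

```text
t 11.05 fence [-0.2478  0.0763  0.0328] yaw-A 0.15 ft [1.6 0.  0.1] grip 0.0002
mould fence mm [-168.4   42.1] askew -44.14 cost 84 npos 871 t 11.1
  corners [[np.int64(-257), np.int64(23)], [np.int64(-152), np.int64(131)], [np.int64(-80), np.int64(61)], [np.int64(-185), np.int64(-47)]]
```

jog_arm(
  increments=[
    {"grip":0,"travel":[0,-0.025,0.01],"spin":0},
    {"grip":0,"travel":[0,-0.05,0.02],"spin":0},
    {"grip":0,"travel":[0,-0.07,0.035],"spin":0},
    {"grip":0,"travel":[0,-0.09,0.05],"spin":0},
    {"grip":0,"travel":[0,-0.11,0.065],"spin":0},
    {"grip":0,"travel":[0,-0.13,0.08],"spin":0},
    {"grip":0,"travel":[0,-0.15,0.095],"spin":0},
    {"grip":0,"travel":[0,-0.17,0.11],"spin":0},
    {"grip":0,"travel":[0,-0.19,0.125],"spin":0},
    {"grip":0,"travel":[0,-0.21,0.14],"spin":0},
  ],
)

```text
time: 12.1
position: [0.4825, -0.0534, 0.0321]
tool_rot: [[0.0, 0.099, 0.995], [0.008, 0.995, -0.099], [-1.0, 0.008, -0.0]]
ft_force: [-5.5, 4.1, 4.7]
grip_width: -0.0002
```

Run:
```python
from h import *
st(); mould(save='pics/m9.png')
```

```text
t 12.1 fence [-0.2138  0.0247  0.0321] yaw-A 0.22 ft [-5.5  4.1  4.7] grip -0.0002
mould fence mm [-146.3   29.9] askew -24.77 cost 61 npos 393 t 12.15
  corners [[np.int64(-223), np.int64(-17)], [np.int64(-160), np.int64(119)], [np.int64(-69), np.int64(77)], [np.int64(-132), np.int64(-59)]]
```

View pics/m9.png

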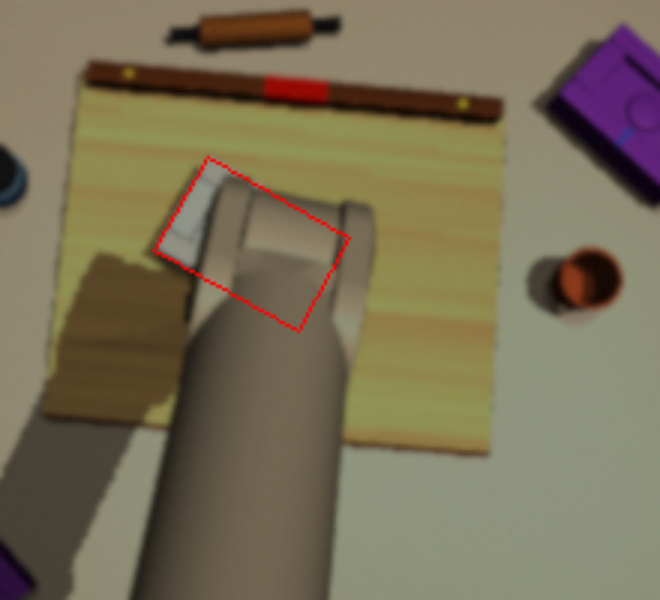

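jog_arm(
  increments=[
    {"grip":0,"travel":[0,0.02,-0.06],"spin":0},
    {"grip":0,"travel":[0,0.02,-0.12],"spin":0},
    {"grip":0,"travel":[0,0,-0.15],"spin":0},
    {"grip":0,"travel":[0,-0.04,-0.15],"spin":0},
    {"grip":0,"travel":[0,-0.08,-0.15],"spin":0},
    {"grip":0,"travel":[0,-0.12,-0.15],"spin":0},
    {"grip":0,"travel":[0,-0.13,-0.15],"spin":0},
    {"grip":0,"travel":[0,-0.13,-0.15],"spin":0},
    {"grip":0,"travel":[0,-0.13,-0.15],"spin":0},
    {"grip":0,"travel":[0,-0.13,-0.15],"spin":0},
  ],
)

```text
time: 13.15
position: [0.4427, -0.0827, 0.032]
tool_rot: [[0.001, 0.099, 0.995], [0.007, 0.995, -0.099], [-1.0, 0.007, 0.001]]
ft_force: [0.1, 0.2, -0.0]
grip_width: -0.0001
```

Run:
```python
from h import *
st(); mould(save='pics/m10.png')
```

```text
t 13.15 fence [-0.2504 -0.0085  0.032 ] yaw-A 0.21 ft [ 0.1  0.2 -0. ] grip -0.0001
mould fence mm [-145.2   29.1] askew -23.46 cost 116 npos 1444 t 13.2
  corners [[np.int64(-221), np.int64(-20)], [np.int64(-161), np.int64(118)], [np.int64(-69), np.int64(78)], [np.int64(-129), np.int64(-60)]]
```

View pics/m10.png

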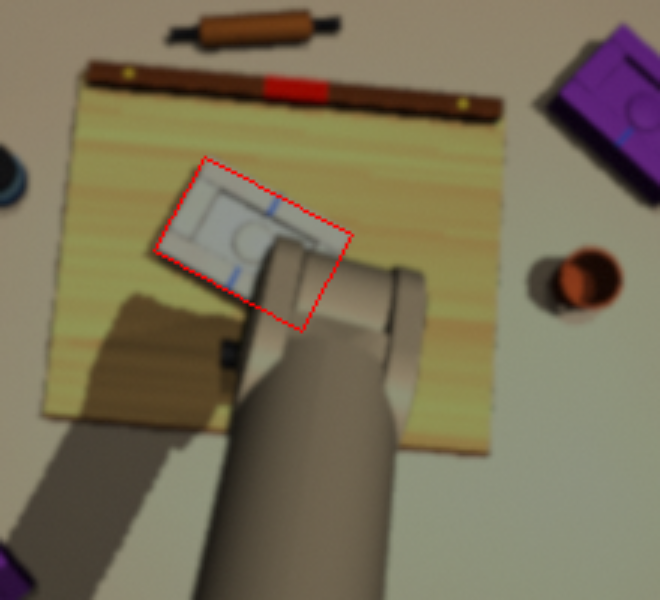

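jog_arm(
  increments=[
    {"grip":0,"travel":[0,0,0.03],"spin":0},
    {"grip":0,"travel":[0,0,0.055],"spin":0},
    {"grip":0,"travel":[0,0,0.075],"spin":0},
    {"grip":0,"travel":[0,-0.005,0.095],"spin":0},
    {"grip":0,"travel":[0,-0.01,0.115],"spin":0},
    {"grip":0,"travel":[0,-0.015,0.135],"spin":0},
    {"grip":0,"travel":[0,-0.02,0.155],"spin":0},
    {"grip":0,"travel":[0,-0.025,0.175],"spin":0},
    {"grip":0,"travel":[0,-0.03,0.195],"spin":0},
    {"grip":0,"travel":[0,-0.03,0.21],"spin":0},
  ],
)

```text
time: 14.2
position: [0.493, -0.0964, 0.0313]
tool_rot: [[-0.002, 0.1, 0.995], [0.007, 0.995, -0.1], [-1.0, 0.007, -0.002]]
ft_force: [-4.8, -1.0, 1.4]
grip_width: -0.0002
```

Run:
```python
from h import *
st(); mould(save='pics/m11.png')
```

```text
t 14.2 fence [-0.1989 -0.017   0.0313] yaw-A 0.14 ft [-4.8 -1.   1.4] grip -0.0002
mould fence mm [-127.9   34.3] askew -13.23 cost 92 npos 1217 t 14.25
  corners [[np.int64(-194), np.int64(-27)], [np.int64(-159), np.int64(119)], [np.int64(-62), np.int64(96)], [np.int64(-96), np.int64(-50)]]
```

View pics/m11.png

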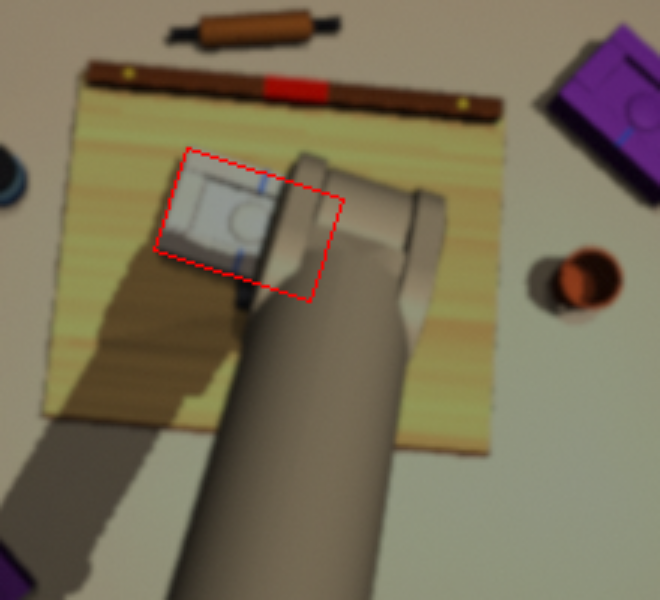

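jog_arm(
  increments=[
    {"grip":0,"travel":[0,0,-0.07],"spin":0},
    {"grip":0,"travel":[-0.08,0,-0.08],"spin":0},
    {"grip":0,"travel":[-0.22,0.02,-0.08],"spin":0},
    {"grip":0,"travel":[-0.34,0.1,-0.06],"spin":0},
    {"grip":0,"travel":[-0.36,0.22,0.0],"spin":0},
    {"grip":0,"travel":[-0.36,0.36,0.08],"spin":0},
    {"grip":0,"travel":[-0.36,0.5,0.16],"spin":0},
    {"grip":0,"travel":[-0.36,0.62,0.22],"spin":0},
    {"grip":0,"travel":[-0.36,0.7,0.224],"spin":0},
    {"grip":0,"travel":[-0.36,0.7,0.224],"spin":0},
  ],
)

```text
time: 15.25
position: [0.5676, 0.0762, 0.1221]
tool_rot: [[-0.001, 0.094, 0.996], [0.008, 0.996, -0.094], [-1.0, 0.008, -0.002]]
ft_force: [-0.3, 0.0, -0.4]
grip_width: 0.0001
```

Run:
```python
from h import *
st(); mould(save='pics/m12.png')
```

```text
t 15.25 fence [-0.1424  0.1624  0.1221] yaw-A 0.5 ft [-0.3  0.  -0.4] grip 0.0001
mould fence mm [-127.4   34. ] askew -12.87 cost 150 npos 1987 t 15.3
  corners [[np.int64(-193), np.int64(-28)], [np.int64(-159), np.int64(118)], [np.int64(-62), np.int64(96)], [np.int64(-95), np.int64(-50)]]
```

View pics/m12.png

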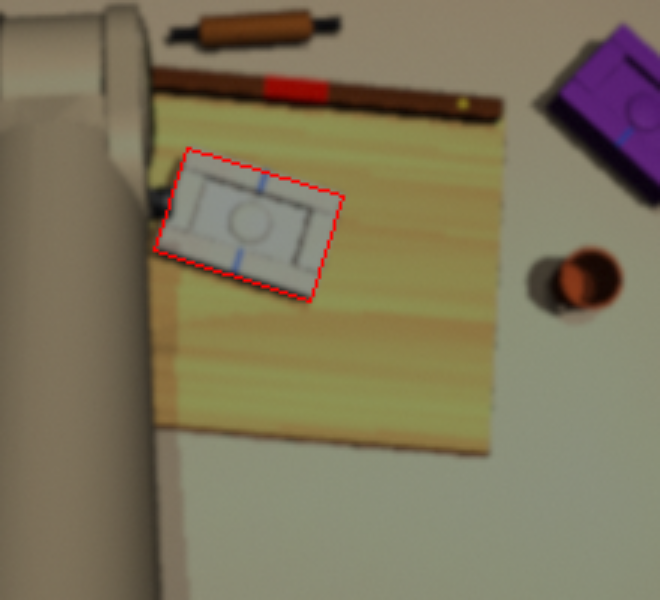

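jog_arm(
  increments=[
    {"grip":0,"travel":[0.08,0,0],"spin":0},
    {"grip":0,"travel":[0.2,0,0],"spin":0},
    {"grip":0,"travel":[0.3,0,0],"spin":0},
    {"grip":0,"travel":[0.36,0,0],"spin":0},
    {"grip":0,"travel":[0.36,-0.04,0],"spin":0},
    {"grip":0,"travel":[0.36,-0.08,0],"spin":0},
    {"grip":0,"travel":[0.36,-0.1,0],"spin":0},
    {"grip":0,"travel":[0.36,-0.115,0],"spin":0},
    {"grip":0,"travel":[0.36,-0.13,0],"spin":0},
    {"grip":0,"travel":[0.36,-0.145,0],"spin":0},
  ],
)

```text
time: 16.3
position: [0.5647, 0.041, 0.0334]
tool_rot: [[0.002, 0.094, 0.996], [0.011, 0.995, -0.094], [-1.0, 0.011, 0.001]]
ft_force: [-1.1, 7.9, 5.1]
grip_width: 0.0003
```

Run:
```python
from h import *
st(); mould(save='pics/m13.png')
```

```text
t 16.3 fence [-0.1417  0.1271  0.0334] yaw-A 0.5 ft [-1.1  7.9  5.1] grip 0.0003
mould fence mm [-126.6   30.5] askew -12.88 cost 110 npos 1545 t 16.35
  corners [[np.int64(-192), np.int64(-31)], [np.int64(-159), np.int64(115)], [np.int64(-61), np.int64(92)], [np.int64(-95), np.int64(-54)]]
```

jog_arm(
  increments=[
    {"grip":0,"travel":[0,-0.015,0],"spin":0},
    {"grip":0,"travel":[0,-0.03,0],"spin":0},
    {"grip":0,"travel":[0,-0.045,0],"spin":0},
    {"grip":0,"travel":[0,-0.06,0],"spin":0},
    {"grip":0,"travel":[0,-0.075,0],"spin":0},
    {"grip":0,"travel":[0,-0.09,0],"spin":0},
    {"grip":0,"travel":[0,-0.1,0],"spin":0},
    {"grip":0,"travel":[0,-0.11,0],"spin":0},
    {"grip":0,"travel":[0,-0.12,0],"spin":0},
    {"grip":0,"travel":[0,-0.12,0],"spin":0},
  ],
)

```text
time: 17.35
position: [0.5622, 0.0115, 0.0338]
tool_rot: [[0.002, 0.094, 0.996], [0.012, 0.996, -0.094], [-1.0, 0.012, 0.001]]
ft_force: [-1.3, 5.6, 2.8]
grip_width: -0.0
```

Run:
```python
from h import *
st(); mould(save='pics/m14.png')
```

```text
t 17.35 fence [-0.1412  0.0975  0.0338] yaw-A 0.53 ft [-1.3  5.6  2.8] grip -0.0
mould fence mm [-120.2    3.1] askew -7.25 cost 100 npos 1375 t 17.4
  corners [[np.int64(-179), np.int64(-65)], [np.int64(-160), np.int64(84)], [np.int64(-61), np.int64(71)], [np.int64(-80), np.int64(-78)]]
```

View pics/m14.png

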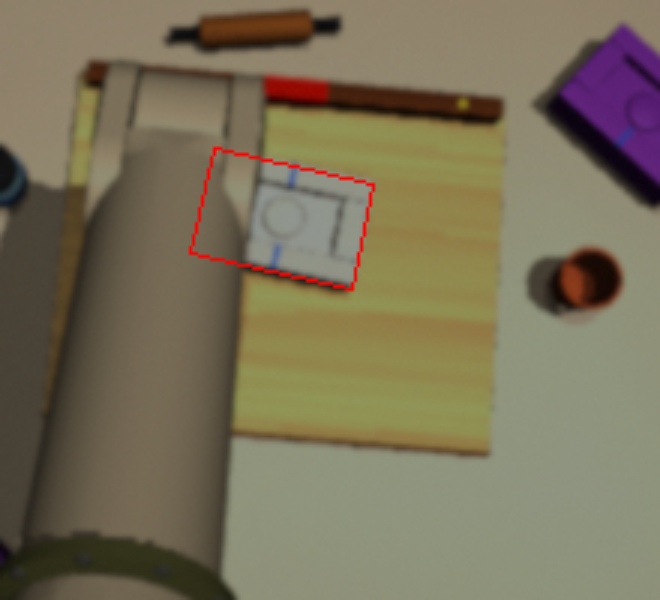

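jog_arm(
  increments=[
    {"grip":0,"travel":[0,0.08,0],"spin":0},
    {"grip":0,"travel":[-0.1,0.1,0],"spin":0},
    {"grip":0,"travel":[-0.24,0.1,-0.02],"spin":0},
    {"grip":0,"travel":[-0.35,0.06,-0.1],"spin":0},
    {"grip":0.5,"travel":[-0.36,-0.04,-0.2],"spin":0},
    {"grip":1,"travel":[-0.36,-0.16,-0.28],"spin":0.001},
    {"grip":1,"travel":[-0.36,-0.28,-0.32],"spin":0.001},
    {"grip":1,"travel":[-0.36,-0.36,-0.32],"spin":0.001},
    {"grip":1,"travel":[-0.36,-0.39,-0.32],"spin":0.001},
    {"grip":1,"travel":[-0.36,-0.39,-0.32],"spin":0.001},
  ],
)

```text
time: 18.4
position: [0.4733, -0.0804, 0.1228]
tool_rot: [[0.003, 0.102, 0.995], [0.011, 0.995, -0.102], [-1.0, 0.012, 0.002]]
ft_force: [0.7, 0.7, -0.4]
grip_width: 0.0849
```

Run:
```python
from h import *
st(); mould(save='pics/m15.png')
```

```text
t 18.4 fence [-0.2202 -0.003   0.1228] yaw-A 0.03 ft [ 0.7  0.7 -0.4] grip 0.0849
mould fence mm [-119.8    3.8] askew -7.26 cost 77 npos 686 t 18.45
  corners [[np.int64(-179), np.int64(-64)], [np.int64(-160), np.int64(84)], [np.int64(-61), np.int64(72)], [np.int64(-80), np.int64(-77)]]
```

View pics/m15.png

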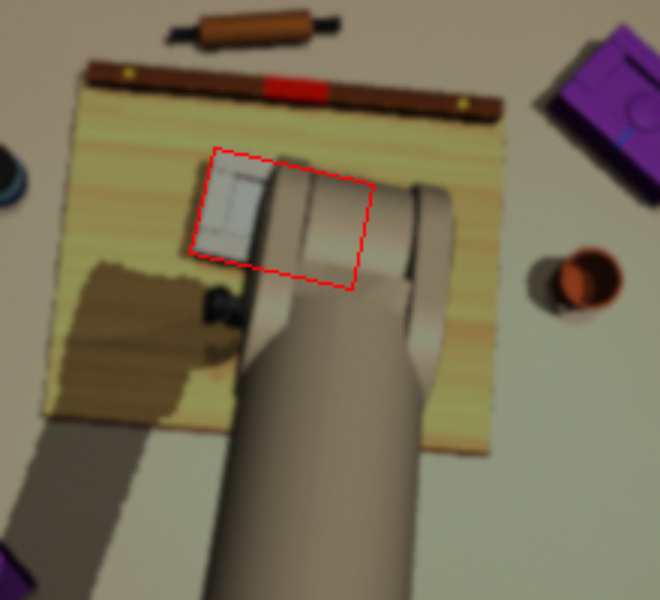

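jog_arm(
  increments=[
    {"grip":1,"travel":[0.08,0.01,0],"spin":0},
    {"grip":1,"travel":[0.2,0.015,0],"spin":0},
    {"grip":1,"travel":[0.3,0.015,0],"spin":0},
    {"grip":1,"travel":[0.36,0.015,0],"spin":0},
    {"grip":1,"travel":[0.38,0.015,0.02],"spin":0},
    {"grip":1,"travel":[0.38,0.015,0.05],"spin":0},
    {"grip":1,"travel":[0.38,0.015,0.08],"spin":0},
    {"grip":1,"travel":[0.38,0.015,0.1],"spin":0},
    {"grip":1,"travel":[0.38,0.015,0.12],"spin":0},
    {"grip":1,"travel":[0.38,0.015,0.14],"spin":0},
  ],
)

```text
time: 19.45
position: [0.5097, -0.0778, 0.0282]
tool_rot: [[0.004, 0.101, 0.995], [0.012, 0.995, -0.101], [-1.0, 0.012, 0.002]]
ft_force: [-0.2, 1.0, -0.5]
grip_width: 0.0853
```

Run:
```python
from h import *
st(); mould(save='pics/m16.png')
im,d=r.snapshot('scene'); cv2.imwrite('pics/s16.png',cv2.resize(im[100:320,150:400,::-1],None,fx=3,fy=2.7))
```

```text
t 19.45 fence [-0.1842  0.0033  0.0282] yaw-A 0.13 ft [-0.2  1.  -0.5] grip 0.0853
mould fence mm [-119.8    3.8] askew -7.43 cost 51 npos 443 t 19.5
  corners [[np.int64(-179), np.int64(-64)], [np.int64(-160), np.int64(85)], [np.int64(-61), np.int64(72)], [np.int64(-80), np.int64(-77)]]
```

View pics/s16.png

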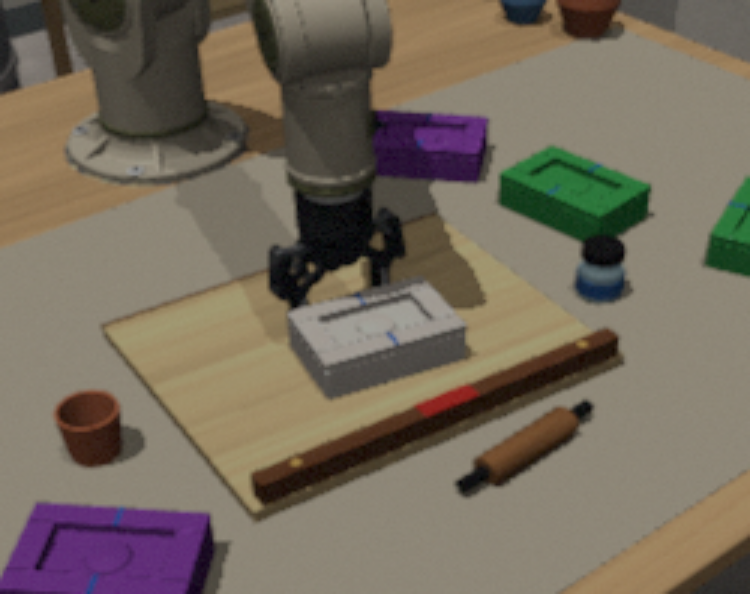

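View pics/m16.png

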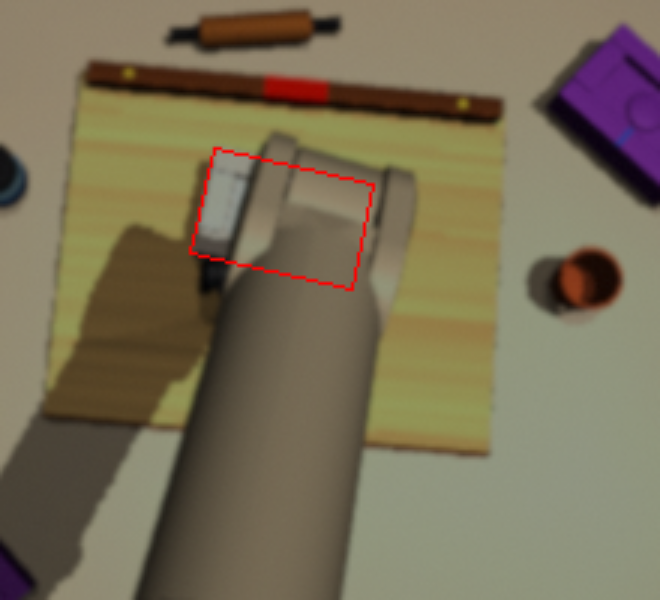

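The scene view shows both open fingers standing behind the mould's near long side, and the mould about square to the fence. Pushing it up.

jog_arm(
  increments=[
    {"grip":1,"travel":[0,0,0.02],"spin":0},
    {"grip":1,"travel":[0,0,0.04],"spin":0},
    {"grip":1,"travel":[0,0,0.06],"spin":0},
    {"grip":1,"travel":[0,0,0.08],"spin":0},
    {"grip":1,"travel":[0,0,0.1],"spin":0},
    {"grip":1,"travel":[0,0,0.12],"spin":0},
    {"grip":1,"travel":[0,0,0.14],"spin":0},
    {"grip":1,"travel":[0,0,0.16],"spin":0},
    {"grip":1,"travel":[0,0,0.18],"spin":0},
    {"grip":1,"travel":[0,0,0.19],"spin":0},
  ],
)

```text
time: 20.55
position: [0.5554, -0.0826, 0.0277]
tool_rot: [[-0.0, 0.101, 0.995], [0.012, 0.995, -0.101], [-1.0, 0.012, -0.001]]
ft_force: [-10.4, 1.2, 7.3]
grip_width: 0.0854
```

Run:
```python
from h import *
st(); mould(save='pics/m17.png')
im,d=r.snapshot('scene'); cv2.imwrite('pics/s17.png',cv2.resize(im[100:320,150:400,::-1],None,fx=3,fy=2.7))
```

```text
t 20.55 fence [-0.1383  0.0032  0.0277] yaw-A 0.12 ft [-10.4   1.2   7.3] grip 0.0854
mould fence mm [-79.3  10.5] askew 0.74 cost 42 npos 408 t 20.6
  corners [[np.int64(-128), np.int64(-65)], [np.int64(-130), np.int64(85)], [np.int64(-30), np.int64(86)], [np.int64(-28), np.int64(-64)]]
```

View pics/s17.png

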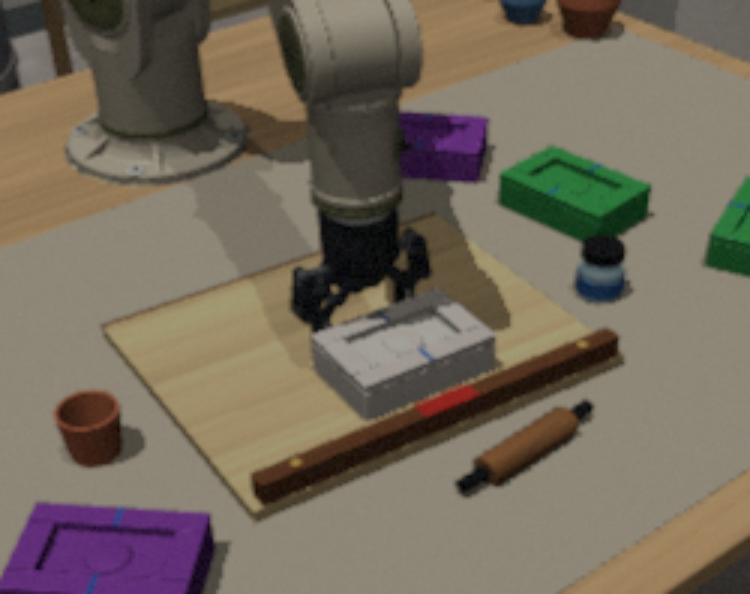

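View pics/m17.png

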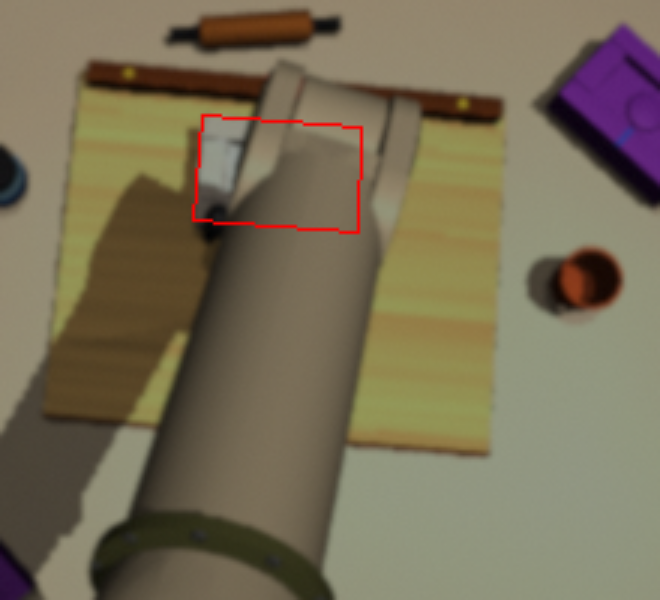

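Both views show the mould flush with the fingers and parallel to the fence, about 28 mm short of it. Pushing on slowly.

jog_arm(
  increments=[
    {"grip":1,"travel":[0,0,0.02],"spin":0},
    {"grip":1,"travel":[0,0,0.032],"spin":0},
    {"grip":1,"travel":[0,0,0.044],"spin":0},
    {"grip":1,"travel":[0,0,0.056],"spin":0},
    {"grip":1,"travel":[0,0,0.068],"spin":0},
    {"grip":1,"travel":[0,0,0.08],"spin":0},
    {"grip":1,"travel":[0,0,0.09],"spin":0},
    {"grip":1,"travel":[0,0,0.1],"spin":0},
    {"grip":1,"travel":[0,0,0.106],"spin":0},
    {"grip":1,"travel":[0,0,0.11],"spin":0},
  ],
)

```text
time: 21.65
position: [0.5811, -0.0853, 0.0272]
tool_rot: [[-0.004, 0.101, 0.995], [0.013, 0.995, -0.101], [-1.0, 0.013, -0.005]]
ft_force: [-9.6, 0.6, 5.5]
grip_width: 0.0855
```

Run:
```python
from h import *
st(); mould(save='pics/m18.png')
im,d=r.snapshot('scene'); cv2.imwrite('pics/s18.png',cv2.resize(im[100:320,150:400,::-1],None,fx=3,fy=2.7))
```

```text
t 21.65 fence [-0.1125  0.0032  0.0272] yaw-A 0.09 ft [-9.6  0.6  5.5] grip 0.0855
mould fence mm [-50.7  10.5] askew 0.77 cost 35 npos 375 t 21.7
  corners [[np.int64(-100), np.int64(-65)], [np.int64(-102), np.int64(85)], [np.int64(-2), np.int64(86)], [np.int64(0), np.int64(-64)]]
```

View pics/s18.png

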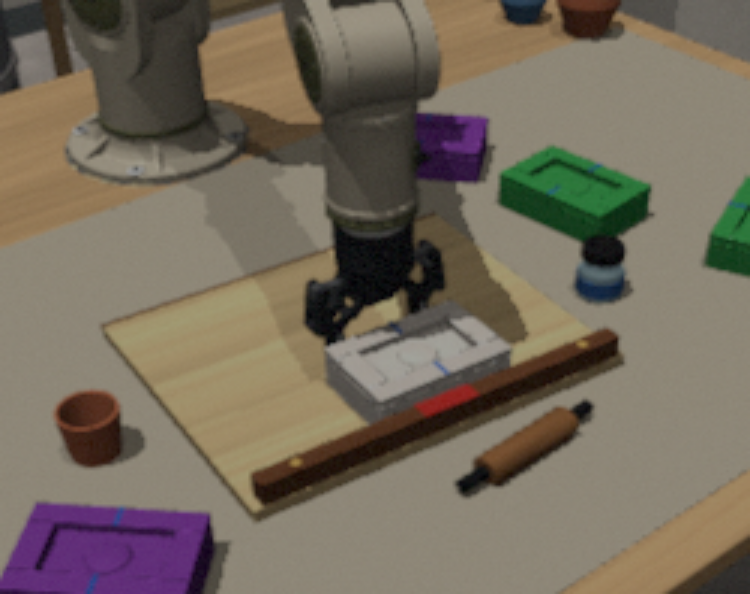

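jog_arm(
  increments=[
    {"grip":1,"travel":[0,0,0.008],"spin":0},
    {"grip":1,"travel":[0,0,0.01],"spin":0},
    {"grip":1,"travel":[0,0,0.012],"spin":0},
    {"grip":1,"travel":[0,0,0.014],"spin":0},
    {"grip":1,"travel":[0,0,0.016],"spin":0},
    {"grip":1,"travel":[0,0,0.018],"spin":0},
    {"grip":1,"travel":[0,0,0.02],"spin":0},
    {"grip":1,"travel":[0,0,0.02],"spin":0},
    {"grip":1,"travel":[0,0,0.02],"spin":0},
    {"grip":1,"travel":[0,0,0.02],"spin":0},
  ],
)

```text
time: 22.75
position: [0.5842, -0.0856, 0.0268]
tool_rot: [[-0.007, 0.101, 0.995], [0.014, 0.995, -0.101], [-1.0, 0.013, -0.009]]
ft_force: [-8.2, 1.1, 5.5]
grip_width: 0.0853
```

Run:
```python
from h import *
st(); mould(save='pics/m19.png')
```

```text
t 22.75 fence [-0.1093  0.0031  0.0268] yaw-A 0.08 ft [-8.2  1.1  5.5] grip 0.0853
mould fence mm [-46.9  10.6] askew 1.39 cost 33 npos 368 t 22.8
  corners [[np.int64(-95), np.int64(-66)], [np.int64(-99), np.int64(84)], [np.int64(1), np.int64(87)], [np.int64(5), np.int64(-63)]]
```

jog_arm(
  increments=[
    {"grip":1,"travel":[0,0,0.008],"spin":0},
    {"grip":1,"travel":[0,0,0.012],"spin":0},
    {"grip":1,"travel":[0,0,0.015],"spin":0},
    {"grip":1,"travel":[0,0,0.018],"spin":0},
    {"grip":1,"travel":[0,0,0.021],"spin":0},
    {"grip":1,"travel":[0,0,0.024],"spin":0},
    {"grip":1,"travel":[0,0,0.024],"spin":0},
    {"grip":1,"travel":[0,0,0.024],"spin":0},
    {"grip":1,"travel":[0,0,0.024],"spin":0},
    {"grip":1,"travel":[0,0,0.024],"spin":0},
  ],
)

```text
time: 23.8
position: [0.5843, -0.0856, 0.0259]
tool_rot: [[-0.019, 0.102, 0.995], [0.017, 0.995, -0.102], [-1.0, 0.015, -0.02]]
ft_force: [-25.3, 4.3, 17.2]
grip_width: 0.0857
```

Run:
```python
from h import *
st(); mould(save='pics/m20.png')
im,d=r.snapshot('scene'); cv2.imwrite('pics/s20.png',cv2.resize(im[190:290,220:370,::-1],None,fx=5,fy=5,interpolation=cv2.INTER_CUBIC))
```

```text
t 23.8 fence [-0.1092  0.0032  0.0259] yaw-A 0.02 ft [-25.3   4.3  17.2] grip 0.0857
mould fence mm [-46.6  10.6] askew 1.31 cost 34 npos 367 t 23.85
  corners [[np.int64(-95), np.int64(-65)], [np.int64(-98), np.int64(84)], [np.int64(2), np.int64(87)], [np.int64(5), np.int64(-63)]]
```

View pics/s20.png

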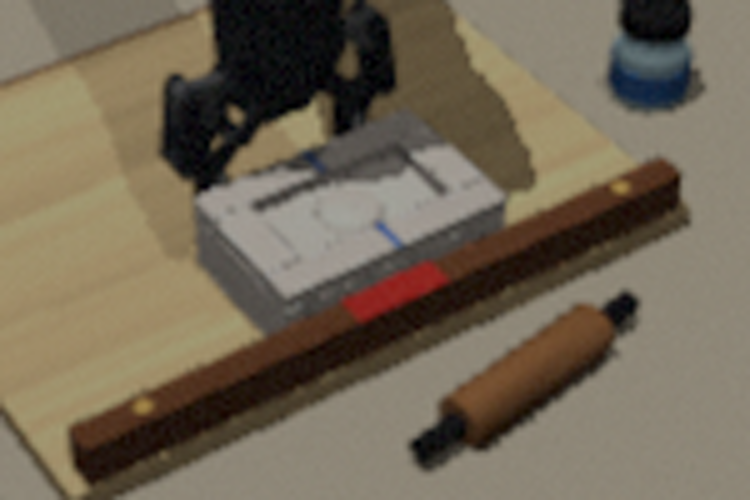

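The force rose to 25 N with no more travel, and the scene view shows the mould up against the fence with its blue tick near (390,235) beside the red band at (395,290). Releasing and checking.

jog_arm(
  increments=[
    {"grip":1,"travel":[0,0,-0.03],"spin":0},
    {"grip":1,"travel":[0,0,-0.08],"spin":0},
    {"grip":1,"travel":[0,0,-0.16],"spin":0},
    {"grip":1,"travel":[-0.1,0,-0.2],"spin":0},
    {"grip":1,"travel":[-0.25,0.1,-0.22],"spin":0},
    {"grip":1,"travel":[-0.4,0.25,-0.22],"spin":0},
    {"grip":1,"travel":[-0.5,0.42,-0.22],"spin":0},
    {"grip":1,"travel":[-0.5,0.6,-0.22],"spin":0},
    {"grip":1,"travel":[-0.5,0.78,-0.22],"spin":0},
    {"grip":1,"travel":[-0.5,0.9,-0.22],"spin":0},
  ],
)

```text
time: 24.9
position: [0.5547, 0.146, 0.1558]
tool_rot: [[-0.018, 0.099, 0.995], [0.019, 0.995, -0.098], [-1.0, 0.017, -0.02]]
ft_force: [-0.3, 0.5, -0.6]
grip_width: 0.0856
```

Run:
```python
from h import *
st(); q=mould(save='pics/m21.png')
im,d=r.snapshot('top');p=r.camera_params('top');C=cloud(d,p);hsv=cv2.cvtColor(im,cv2.COLOR_RGB2HSV).astype(int)
red=((hsv[...,0]<8)|(hsv[...,0]>172))&(hsv[...,1]>200)&(hsv[...,2]>110)&(abs(C[...,2]-.048)<.01)&(C[...,0]>.66)&(C[...,0]<.74)&(abs(C[...,1]+.1)<.06)
v,u=np.nonzero(red); Q=onplane(np.c_[u,v],p,.048); print('red mean fence',w2f(Q.mean(0)),red.sum())
blue=(hsv[...,0]>100)&(hsv[...,0]<130)&(hsv[...,1]>80)&(C[...,2]>.05)&(C[...,0]>.55)&(C[...,0]<.72)&(abs(C[...,1]+.1)<.1)
v,u=np.nonzero(blue); Q=onplane(np.c_[u,v],p,.0695); print('blue',[w2f(x).round(3) for x in (Q.mean(0),Q.min(0),Q.max(0))],blue.sum())
# mould upper-surface flatness
Z=C[(C[...,2]>.062)&(C[...,2]<.08)&(C[...,0]>.56)&(C[...,0]<.7)&(abs(C[...,1]+.1)<.09)]
A_=np.c_[Z[:,:2],np.ones(len(Z))]; k=np.linalg.lstsq(A_,Z[:,2],rcond=None)[0]; print('tilt slopes',k[:2].round(3),'z',np.median(Z[:,2]).round(4))
im2,_=r.snapshot('scene'); cv2.imwrite('pics/s21.png',cv2.resize(im2[190:290,220:370,::-1],None,fx=5,fy=5,interpolation=cv2.INTER_CUBIC))
```

```text
t 24.9 fence [-0.1624  0.2306  0.1558] yaw-A 0.23 ft [-0.3  0.5 -0.6] grip 0.0856
mould fence mm [-52.2  10.1] askew 0.18 cost 165 npos 1936 t 24.95
  corners [[np.int64(-102), np.int64(-65)], [np.int64(-102), np.int64(85)], [np.int64(-2), np.int64(85)], [np.int64(-2), np.int64(-65)]]
red mean fence [ 1.47090361e-02 -7.58260369e-05  4.80000000e-02] 51
blue [array([-0.063,  0.009,  0.069]), array([-0.099, -0.001,  0.069]), array([-0.004,  0.02 ,  0.069])] 20
tilt slopes [ 0.    -0.001] z 0.0687
```

View pics/m21.png

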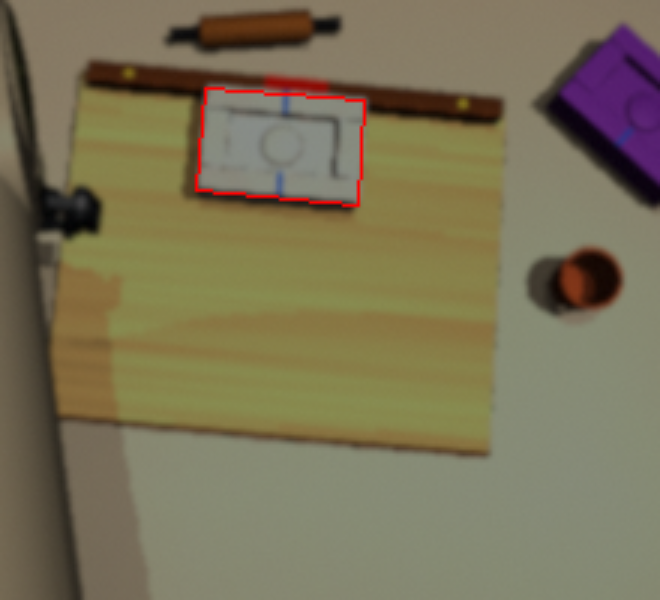

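View pics/s21.png

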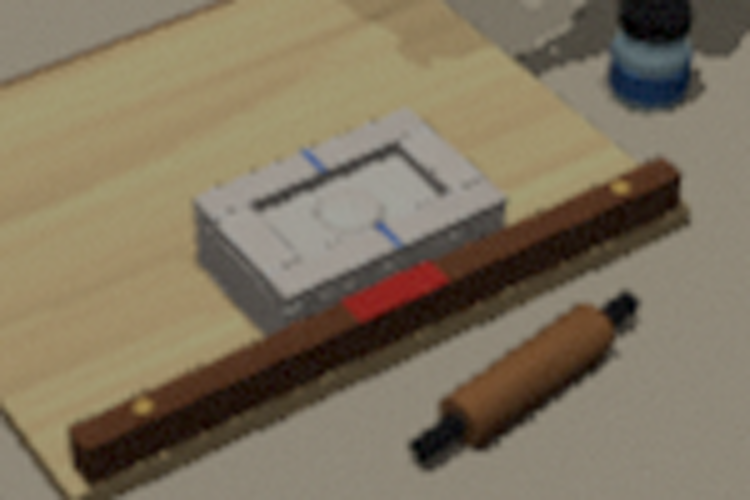

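Run:
```python
from h import *
for t in ("glaze_jar","slip_cup","roller"):
    im,d=r.snapshot('scene');C=cloud(d,r.camera_params('scene'))
    o=r.cut_out(t,'scene'); print(t,[np.median(C[x['mask']&(d>0)],0).round(3) for x in o[:2]])
print(mould()); r.close_job()
```

```text
glaze_jar [array([0.641, 0.169, 0.042])]
slip_cup [array([ 0.53 , -0.372,  0.039])]
roller [array([ 0.786, -0.075,  0.023])]
mould fence mm [-52.2  10. ] askew 0.2 cost 165 npos 1935 t 25.4
  corners [[np.int64(-102), np.int64(-65)], [np.int64(-102), np.int64(85)], [np.int64(-2), np.int64(85)], [np.int64(-2), np.int64(-65)]]
[-52.19654361  10.04804087   0.20272747]
the job is handed in; nothing more can be done
```

The mould is flat against the fence near the middle of the red band, released, and the job was handed in at about 25 s. No verdict is reported.

**What I did:** I walked the mould round with closed fingertips: near end, then fence end, then the near end twice more. That brought it from about 85° to about 13° askew, roughly 40 mm from its first spot and well clear of the fence. A push on its left short end centred it, with two fingers open I slid it up to the fence, and I then backed off.

**Last checks, from the top camera with the arm clear:**

| Check | Measured | Limit |
|---|---|---|
| Middle of mould from the fence face | 52 mm | 44–56 mm |
| Off the red band's middle | 10 mm | 30 mm |
| Askew | 0.2° | 3.4° |
| Tilt of the top | about 0° | about 2.9° |

- **Contact:** the push force rose to 25 N with no further travel, so the mould was touching the fence.
- **Bystanders:** the jar, cup and roller are within about 3 mm of their first measured places.

**Disagreements:**
- While the arm hid most of the mould, the fits were off. One gave a false angle at about 9 s, and those made against the fence read 47 mm and 1.3°. The clear view replaced them.
- The two cameras differ by about 6 mm on the fence's absolute position. I used the top camera, and the contact force confirmed its face to within a few millimetres.

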